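# Hang up the hand lens, then crack open the stuck desiccator

### The arm

A 6-joint arm with a two-finger parallel gripper is mounted at the origin on the work surface. World frame = base frame: x ahead of the robot, y to its left, z up, the work surface at z = 0. Lengths are in m, angles in rad, forces in N, time in s.
With the tool pointing down it reaches from about 0.225 to 0.875 m from the base axis. Payload 3.4 kg.
Tool frame: the origin (TCP) lies at the very end of the fingers, on their centre line; the grasp point (between the pads) lies behind it (manip.grasp_offset is the z of the grasp point in the tool frame, in m); z points along the fingers, y is the line along which they close (so a half turn about z gives the same grasp; the last joint's range is limited). The gripper opens to 85 mm and grips with 20 to 120 N. Pads are 22 mm wide; open, the fingers measure 114 mm over their backs; the gripper's body (76 mm by 85 mm) begins 54 mm behind the grasp point. The pads swing forward as they close: fully open they stand 13 mm farther back than shut.
Start: joints at [1.197, 0.276, 1.505, -0, 1.361, -0.121], TCP at [0.144, 0.557, 0.231] pointing down, gripper open.
Joint ranges: [-2.89, 2.89], [-0.75, 2.08], [0.22, 2.7], [-1.18, 4.32], [0.11, 2.71], [-2.7, 2.7]. Speed limits (rad/s): [2.57, 2.57, 3.14, 3.14, 3.14, 3.14].

### API

Orientations are given as a unit quaternion [w, x, y, z].
In Python, from rig import manip gives the robot as it stands.
- The arm moves only by the shell command python3 -m pendant 'ROWS' [FORCE]. ROWS is JSON, a list of rows, each an object of numbers: "dx", "dy", "dz": the shift along the tool's x, y, z in m; "rx", "ry", "rz": the turn, a rotation vector about the tool's x, y, z in degrees; "hand": the finger opening in m, from 0 to 0.0854. In form: [{"dx": .., "dy": .., "dz": .., "rx": .., "ry": .., "rz": .., "hand": ..}, ...]. A call has 1 to 12 rows; each row shifts and turns the commanded pose from where the row before left it, along the tool's axes as they then stand; what a row does not reach is not made up. A row lasts 1/12 s, in which the tool goes at most 41.7 mm and 7.16 degrees, less where a joint would pass 70% of its speed; a pose out of reach is approached as far as the arm can. A call is refused whole if a number of a shift passes 0.0417 or a number of a turn 7.16, either way. A call with a gripper value outside its range is refused whole. The fingers move at their own pace and stop on an object; FORCE is the grip in N (left out, the last holds). Time passes only in rows, so rows that do not move let the fingers close. It gives the time, the measured TCP pose, the force, the opening and the grip force at its end, in the units of the state.
- manip.get_state(): the state, without advancing time (a new reading comes with each control period).
- manip.get_image(name): name is "side" or "top"; returns a dict with "frame" (420x560x3 uint8, red, green, blue), "fx", "fy", "cx", "cy" (pixels), "position" and "attitude" of the camera in the world. Camera axes: x right, y up, looking along -z (the intrinsics and any distortion apply to the point x, -y, -z); pixel columns grow to the right and rows downward; lengths in m; the calibration is good to about 2 mm. A picture is of the moment at which its call begins. There is no depth.
- manip.sign_off(): hands the job in; it is judged then, once.
The state is a dict: "clock": time; "qpos": joint angles; "qd": joint speeds; "effort": joint torques, N m; "position": TCP position; "ee_rot": TCP orientation; "contact_force": force on the tool from outside, world axes, zero at the start; "moment": the same for the moment, N m; "width": finger opening in m; "gripper_force": force on a finger pad.
Only numpy, scipy, OpenCV 4.12 (cv2) and the standard library are available. Lean on these libraries where they do the work, as an engineer would, in place of code of your own. Each camera call takes 0.05 s, during which the arm holds its last target. There are 200 camera calls.

### The job

The hand lens has been left lying on the lid of the clear desiccator box: clear it off first by hanging it, by the eye at the end of its handle, on the hook of the little bench stand, and let it hang freely. Then grip the bow handle of the lid, pull straight up until the sticky seal lets go, and finish while still holding the lid by its handle, level, two or three centimetres above its place over the box; do not let it jump far up when it comes free. Leave everything else on the desk where it stands.

Things in the scene. Friction and masses are not known exactly. Their poses are not given: they have to be found in the camera images.
- desiccator: Clear plastic desiccator box fixed to the desk, open at the top under its lid: 240 mm deep (x), 240 mm wide (y), rim 100 mm high, walls 4 mm. Origin: centre of its underside, on the desk; z up; its front (with a small round dial) faces its own -x.
- lid: Loose clear lid of the box, about 300 g: a flat plate 252 by 252 by 10 mm resting on the rim, with a plug 20 mm deep below it in the mouth. Origin: middle of the plate's underside (100 mm above the desk when shut); axes as the box's, z up. Rubber lips grip the plug: pulled straight up, it resists with a peak of 13 to 19 N in the first 5 mm, lets go by about 8 mm, then only its weight is left.
- grip_bar (a point): Middle of the bar of the steel bow handle in the middle of the lid's top, 44 mm above the lid's origin (144 mm above the desk when shut). The bar is 12 mm by 12 mm in section, runs along the lid's y, and is free for 80 mm between its two legs; 28 mm of air below it.
- lens: Loose hand lens, about 80 g, lying flat on the lid (110 mm above the desk) behind the bow handle: round steel-rimmed lens 56 mm across, 10 mm thick; black handle 14 mm wide, 12 mm thick, from x = 27 to 93 mm, then a steel ring (the eye) to x = 119 mm. Origin: centre of the round lens, on its underside; x runs along the handle to the eye, z up as it lies. Centre of mass at about x = 20 mm.
- lens_eye (a point): Centre of the eye of the hand lens, at x = 106, z = 6 mm in the lens's frame: a ring of 26 mm outer and 20 mm inner diameter, 5 mm thick, lying flat in the plane of the lens.
- stand: Small bench stand fixed to the desk: grey base plate 120 mm (x) by 90 mm (y), upright steel rod 10 mm thick and 275 mm high at x = +35 mm, and a hook of 6 mm wire that leaves the rod 250 mm up towards the stand's -x, bends down and turns up again at its end. Origin: centre of the underside of the base; z up. The hook lies in the x-z plane, its free end on the -x side.
- hook_tip (a point): Upper end of the upturned tip of the hook, 257 mm above the desk, at x = -52 mm in the stand's frame. The upturned part below it is almost vertical, 27 mm long; the shank of the hook comes down 30 mm behind it.
- hook_seat (a point): Lowest point of the hook (top of the wire), 222 mm above the desk, at x = -38 mm in the stand's frame: where an eye comes to rest. A hanging lens has its eye's centre about 10 mm below it and clears the base.
- jar: Bystander: glass specimen jar with white cap, 48 mm across, 60 mm high, beside the stand. Origin: centre of its underside.
- oil: Bystander: amber immersion-oil bottle, 30 mm across, 75 mm high, between the desiccator and the stand. Origin: centre of its underside.
- vial: Bystander: small glass vial with black cap, 26 mm across, 52 mm high, beside the desiccator. Origin: centre of its underside.
- mug: Bystander: white mug, 80 mm across, 95 mm high, at the left. Origin: centre of its underside.
- slidebox: Bystander: wooden slide box 95 by 170 by 35 mm at the back. Origin: centre of its underside.
- dish: Bystander: covered clear dish 94 mm across, 16 mm high, at the back. Origin: centre of its underside.
There are look-alikes about, which are no part of the job. What is meant by the lens is not blue or red, and is the larger of those in its own colour.

How it is judged:
By the outcome, as a careful person would: the job done as asked, in the order asked, and still so for the second after the job is handed in, while the arm keeps its last pose, push and grip.
It also fails if it takes over 58 s, if anything falls off the work surface, if the arm or the gripper's body presses on something with over 40 N, if the wrist force passes 120 N, or if a joint passes its speed limit or range.

## Working session

There is one attempt and no reset: what is moved stays moved. The work goes in short steps, Python scripts to look and compute and a shell command to move; the robot and the scene stay as the last step left them, time stands still between calls to the robot, and variables do not carry over. Pictures are saved under pics/ and viewed, at most 10 in all, crops included, and the job is handed in when it is done.

```bash
mkdir -p pics; ls
python3 - <<'E'
from rig import manip
import cv2
print(manip.get_state(), manip.grasp_offset)
for n in("side","top"):
    d=manip.get_image(n); print(n,{k:v for k,v in d.items() if k!="frame"})
    cv2.imwrite(f"pics/{n}0.png",d["frame"][:,:,::-1])
E
```

```text
pics
{'clock': 0.0, 'qpos': array([ 1.19699469e+00,  2.76553441e-01,  1.50615637e+00, -2.91154726e-05,
        1.36067272e+00, -1.21036220e-01]), 'qd': array([-0.00037463,  0.00036185, -0.00060939,  0.00010507, -0.00147508,
        0.00149013]), 'effort': array([-5.62274872e-04, -4.16779053e+01, -2.45800388e+01, -3.66586464e-04,
        1.15007150e-02,  1.30261037e-05]), 'position': array([0.14363584, 0.55621749, 0.23045414]), 'ee_rot': array([-2.05370946e-04,  1.26043458e-01,  9.92024317e-01, -8.71170888e-04]), 'contact_force': array([ 0.61212473, -0.66080771, -0.57678999]), 'moment': array([ 0.00032857, -0.02470805,  0.02456492]), 'gripper_force': 0.0, 'width': 0.0856863395759618} -0.0187
side {'fx': 393.88089887679155, 'fy': 393.88089887679155, 'cx': 275.2566870640402, 'cy': 212.75754579084673, 'position': array([ 0.05363112, -0.4609927 ,  0.94657072]), 'attitude': array([ 0.86745252,  0.33852641, -0.13654436, -0.33805567])}
top {'fx': 463.9978325782247, 'fy': 463.9978325782247, 'cx': 284.1554921943629, 'cy': 209.7533341278572, 'position': array([0.35034351, 0.06933742, 1.70859048]), 'attitude': array([ 0.70822948,  0.04503881, -0.04230684, -0.70327281])}
```

View pics/side0.png

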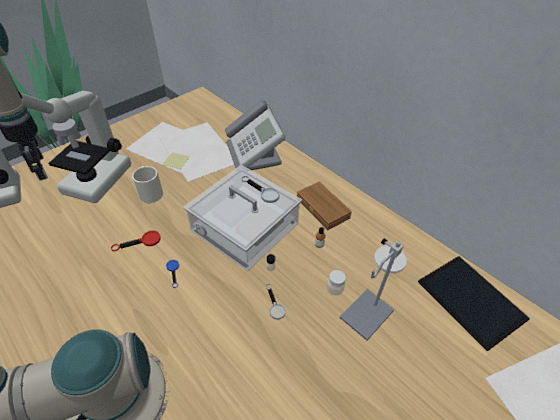

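View pics/top0.png

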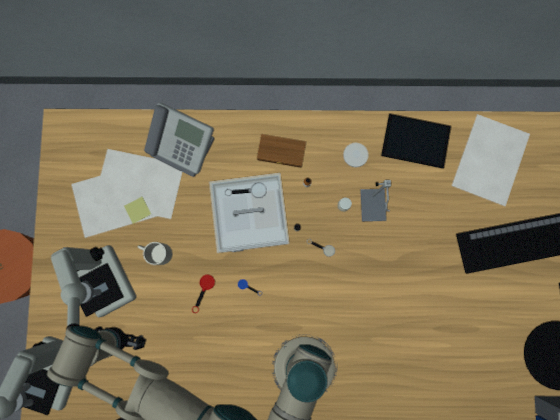

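Side view: steel lens on the lid at (270,196) with its eye near (245,179), and the stand base at (367,313). Top view: the lens on the lid is at (259,190), with its eye at about (229,191).
Look-alikes in the top view: red lens (207,282), blue lens (243,284), small steel lens on the desk (328,250). My choice is the steel lens on the lid, at (259,190); next is a close crop to check it.

```bash
cat > h.py <<'E'
import numpy as np, cv2
from scipy.spatial.transform import Rotation as R
from rig import manip
def rot(q): return R.from_quat([q[1],q[2],q[3],q[0]])
def ray(d,u,v):
    c=np.array([(u-d["cx"])/d["fx"],-(v-d["cy"])/d["fy"],-1]); return rot(d["attitude"]).apply(c/np.linalg.norm(c))
def plane(d,u,v,z):
    r=ray(d,u,v); p=np.array(d["position"]); return p+r*(z-p[2])/r[2]
def proj(d,p):
    c=rot(d["attitude"]).inv().apply(np.array(p)-d["position"]); return np.array([d["cx"]-d["fx"]*c[0]/c[2], d["cy"]+d["fy"]*c[1]/c[2]])
def tri(d1,a,d2,b):
    r1,r2=ray(d1,*a),ray(d2,*b); p1,p2=np.array(d1["position"]),np.array(d2["position"])
    s=np.linalg.lstsq(np.c_[r1,-r2],p2-p1,rcond=None)[0]; q1,q2=p1+s[0]*r1,p2+s[1]*r2
    return (q1+q2)/2,np.linalg.norm(q1-q2)
def crop(f,x,y,w,h,k): return cv2.resize(np.ascontiguousarray(f[y:y+h,x:x+w,::-1]),None,fx=k,fy=k,interpolation=cv2.INTER_CUBIC)
E
python3 - <<'E'
from h import *
s,t=manip.get_image("side"),manip.get_image("top")
np.save("s.npy",s,allow_pickle=True); np.save("t.npy",t,allow_pickle=True)
a=crop(t["frame"],200,165,100,95,4); b=crop(t["frame"],335,165,100,95,4)
c=crop(s["frame"],180,160,133,66,3); e=crop(s["frame"],330,230,100,110,2); 
W=np.zeros((600,800,3),np.uint8); W[:380,:400]=a; W[:380,400:]=b; W[380:578,:399]=c; W[380:600,400:600]=e
cv2.imwrite("pics/c1.png",W)
for n,(u,v),z in [("lens",(259,190),.115),("eye",(229,191),.116),("barA",(235,213),.144),("barB",(263,210),.144),("desk",(328,250),.005)]: print(n,plane(t,u,v,z).round(3))
E
```

```text
lens [0.617 0.164 0.115]
eye [0.613 0.269 0.116]
barA [0.532 0.243 0.144]
barB [0.543 0.148 0.144]
desk [ 0.415 -0.085  0.005]
```

View pics/c1.png

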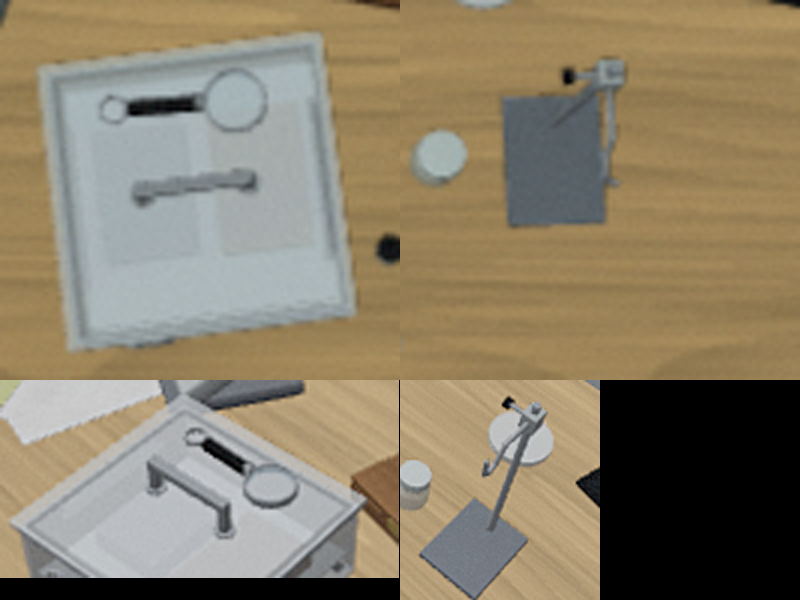

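The lens on the lid is about 53 mm across at px (258,190), larger than the steel one on the desk, with its eye at (228,192). The stand's hook points toward the image bottom in the top view, tip near (388,210). Next: positions from both views.

Run:
```python
from h import *
s=np.load("s.npy",allow_pickle=True).item(); t=np.load("t.npy",allow_pickle=True).item()
T=lambda x,y,ox,oy,px,py,k:((x-ox+.5)/k-.5+px,(y-oy+.5)/k-.5+py)
ta=lambda x,y:T(x,y,0,0,200,165,4); tb=lambda x,y:T(x,y,400,0,335,165,4)
sc=lambda x,y:T(x,y,0,380,180,160,3); se=lambda x,y:T(x,y,400,380,330,230,2)
for n,a,b,z in [("lens",(235,101),(271,485),.118),("eye",(113,109),(195,437),.116),("bar1",(139,188),(153,462),.146),("bar2",(250,178),(226,503),.146)]:
    print(n,plane(t,*ta(*a),z).round(4),plane(s,*sc(*b),z).round(4),tri(t,ta(*a),s,sc(*b)))
print("base top",[plane(t,*tb(*p),.006).round(4)[:2] for p in [(500,95),(604,97),(606,222),(510,227)]])
print("base side",[plane(s,*se(*p),.006).round(4)[:2] for p in [(475,500),(526,541),(474,598),(420,553)]])
print("tip",tri(t,tb(614,183),s,se(487,470)),plane(t,*tb(614,183),.257),plane(s,*se(487,466),.257))
print("rodtop",tri(t,tb(611,68),s,se(537,408)))
cv2.imwrite("pics/c2.png",np.hstack([crop(t["frame"],365,170,45,50,8),crop(s["frame"],360,235,45,50,8)]))
for n,p in [("mugt",(154,252)),]: print(plane(t,*p,.09))
for n,p,z in [("oil",(308,182),.075),("jar",(345,204),.06),("vial",(297,227),.05)]: print(n,plane(t,*p,z).round(3))
```

```text
lens [0.6169 0.1663 0.118 ] [0.6183 0.163  0.118 ] (array([0.61853038, 0.16550891, 0.11569213]), np.float64(0.003049675858917138))
eye [0.6095 0.2723 0.116 ] [0.609  0.2704 0.116 ] (array([0.6101133 , 0.27244304, 0.11383976]), np.float64(0.0006603008283082574))
bar1 [0.5369 0.245  0.146 ] [0.5351 0.2437 0.146 ] (array([0.53681817, 0.24542247, 0.14377194]), np.float64(0.0008280154944008898))
bar2 [0.5461 0.1509 0.146 ] [0.5512 0.1526 0.146 ] (array([0.54680838, 0.14973725, 0.15085151]), np.float64(0.003191935088997913))
base top [array([ 0.6438, -0.2032]), array([ 0.6426, -0.2998]), array([ 0.5259, -0.2993]), array([ 0.5207, -0.2109])]
base side [array([ 0.6419, -0.2103]), array([ 0.6419, -0.2955]), array([ 0.5276, -0.2986]), array([ 0.5247, -0.2117])]
tip (array([ 0.53412005, -0.25692215,  0.23891671]), np.float64(0.002768981741881684)) [ 0.53092237 -0.25185529  0.257     ] [ 0.52695684 -0.25991878  0.257     ]
rodtop (array([ 0.62251861, -0.25100293,  0.26471984]), np.float64(0.0033682103336030314))
[0.40021574 0.52809191 0.09      ]
oil [ 0.654 -0.008  0.075]
jar [ 0.577 -0.141  0.06 ]
vial [0.494 0.03  0.05 ]
```

View pics/c2.png

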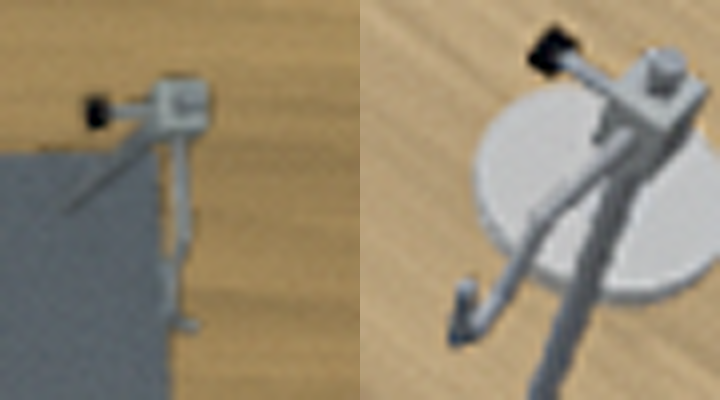

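Top crop: rod top at px (388,182), hook tip at (388.6,210.2). Side crop: tip at (372.7,270.4), rod top at (397.9,242). I'll check these against the base and start the arm turning.

```bash
cat >> h.py <<'E'
def go(p,yaw,tilt=0,eye=None):
    """tool x heading yaw(deg), tilted by tilt about tool y; prints shift in present tool axes, turn in present tool axes"""
    st=manip.get_state(); A=rot(st["ee_rot"])
    B=R.from_euler("z",yaw,degrees=True)*R.from_euler("x",180,degrees=True)*R.from_euler("y",tilt,degrees=True)
    print("shift(now axes)",A.inv().apply(np.array(p)-st["position"]).round(4),"shift(target axes)",B.inv().apply(np.array(p)-st["position"]).round(4),"turn",(A.inv()*B).as_rotvec(degrees=True).round(2))
E
python3 - <<'E'
from h import *
s=np.load("s.npy",allow_pickle=True).item(); t=np.load("t.npy",allow_pickle=True).item()
print("tip",tri(t,(388.6,210.2),s,(372.7,270.4)),plane(t,388.6,210.2,.257),plane(s,372.7,270.4,.257))
print("rod",tri(t,(388.1,182.4),s,(397.9,242)),plane(t,388.1,182.4,.275),plane(s,397.9,242,.275))
go([.6134,.2268,.20],94.3)
E
python3 -m pendant '[{"rz":7.1,"hand":0.055},{"rz":7.1},{"rz":7.1},{"rz":7.1},{"rz":7.1},{"rz":7.1},{"rz":7.1},{"rz":7.1},{"rz":7.1},{"rz":7.1}]' 80
```

```text
tip (array([ 0.53218319, -0.25435227,  0.25443208]), np.float64(0.0010923357528155164)) [ 0.53148799 -0.25336153  0.257     ] [ 0.5308554  -0.25546906  0.257     ]
rod (array([ 0.61803272, -0.25082132,  0.27454477]), np.float64(0.002792593696555907)) [ 0.6170289  -0.24959365  0.275     ] [ 0.61882367 -0.25188187  0.275     ]
shift(now axes) [-0.5372 -0.2016  0.0309] shift(target axes) [-0.3639  0.4436  0.0308] turn [-6.000e-02  4.000e-02  7.122e+01]invalid input
```

```bash
python3 -c "
from h import *
go([.6134,.2268,.17],94.3); print(manip.get_state()['position'],manip.get_state()['qpos'])"
```

```text
shift(now axes) [-0.5372 -0.2016  0.0609] shift(target axes) [-0.3639  0.4436  0.0608] turn [-6.000e-02  4.000e-02  7.122e+01]
[0.14372371 0.55641748 0.23075479] [ 1.19698789e+00  2.76363616e-01  1.50567363e+00 -4.28638560e-05
  1.36070441e+00 -1.20989857e-01]
```

The hook tip is consistent across the views, at (0.5315,-0.2545,0.257). The pendant refused the call, so I'll give every field in full.

```bash
python3 -m pendant '[{"dx":0,"dy":0.04,"dz":0,"rx":0,"ry":0,"rz":7.1,"hand":0.055},{"dx":0,"dy":0,"dz":0,"rx":0,"ry":0,"rz":7.1,"hand":0.055},{"dx":0,"dy":0,"dz":0,"rx":0,"ry":0,"rz":7.1,"hand":0.055},{"dx":0,"dy":0,"dz":0,"rx":0,"ry":0,"rz":7.1,"hand":0.055},{"dx":0,"dy":0,"dz":0,"rx":0,"ry":0,"rz":7.1,"hand":0.055},{"dx":0,"dy":0,"dz":0,"rx":0,"ry":0,"rz":7.1,"hand":0.055},{"dx":0,"dy":0,"dz":0,"rx":0,"ry":0,"rz":7.1,"hand":0.055},{"dx":0,"dy":0,"dz":0,"rx":0,"ry":0,"rz":7.1,"hand":0.055},{"dx":0,"dy":0,"dz":0,"rx":0,"ry":0,"rz":7.1,"hand":0.055},{"dx":0,"dy":0,"dz":0,"rx":0,"ry":0,"rz":7.1,"hand":0.055}]' 80
python3 -c "
from h import *
go([.6134,.2268,.17],94.3); print(manip.get_state()['position'],manip.get_state()['qpos'])"
```

```text
clock: 1.03
position: [0.1538, 0.5953, 0.231]
ee_rot: [0.0, 0.681, 0.732, -0.0]
contact_force: [0.6, 0.3, -0.4]
width: 0.0553
gripper_force: 0.0
shift(now axes) [-0.4009  0.4317  0.0611] shift(target axes) [-0.4019  0.4307  0.061 ] turn [-0.01  0.03 -0.13]
[0.15377578 0.59531033 0.23100004] [ 1.20491444e+00  3.36533322e-01  1.41640399e+00 -3.12800456e-05
  1.38922727e+00  1.13220588e+00]
```

```bash
python3 -m pendant '[{"dx":-0.027,"dy":0.029,"dz":0,"rx":0,"ry":0,"rz":0,"hand":0.055},{"dx":-0.027,"dy":0.029,"dz":0,"rx":0,"ry":0,"rz":0,"hand":0.055},{"dx":-0.027,"dy":0.029,"dz":0,"rx":0,"ry":0,"rz":0,"hand":0.055},{"dx":-0.027,"dy":0.029,"dz":0,"rx":0,"ry":0,"rz":0,"hand":0.055},{"dx":-0.027,"dy":0.029,"dz":0,"rx":0,"ry":0,"rz":0,"hand":0.055},{"dx":-0.027,"dy":0.029,"dz":0,"rx":0,"ry":0,"rz":0,"hand":0.055},{"dx":-0.027,"dy":0.029,"dz":0,"rx":0,"ry":0,"rz":0,"hand":0.055},{"dx":-0.027,"dy":0.029,"dz":0,"rx":0,"ry":0,"rz":0,"hand":0.055},{"dx":-0.027,"dy":0.029,"dz":0,"rx":0,"ry":0,"rz":0,"hand":0.055},{"dx":-0.027,"dy":0.029,"dz":0,"rx":0,"ry":0,"rz":0,"hand":0.055},{"dx":-0.027,"dy":0.029,"dz":0,"rx":0,"ry":0,"rz":0,"hand":0.055},{"dx":-0.027,"dy":0.029,"dz":0,"rx":0,"ry":0,"rz":0,"hand":0.055}]'
python3 -c "
from h import *
go([.6134,.2268,.17],94.3); print(manip.get_state()['position'],manip.get_state()['qpos'])"
```

```text
clock: 2.03
position: [0.5274, 0.2984, 0.2312]
ee_rot: [-0.0, 0.679, 0.734, -0.0]
contact_force: [0.9, 0.1, -0.3]
width: 0.0553
gripper_force: 0.0
shift(now axes) [-0.0781  0.0801  0.0612] shift(target axes) [-0.0778  0.0804  0.0612] turn [-0.01 -0.01  0.2 ]
[0.52743495 0.2983637  0.23121069] [3.99877258e-01 3.22753468e-01 1.43663477e+00 2.57545600e-04
 1.38236389e+00 3.21211281e-01]
```

```bash
python3 -m pendant '[{"dx":-0.026,"dy":0.027,"hand":0.055},{"dx":0,"dy":0,"dz":0,"rx":0,"ry":0,"rz":0,"hand":0.055}]'
python3 -m pendant '[{"dx":-0.026,"dy":0.0267,"dz":0,"rx":0,"ry":0,"rz":0.2,"hand":0.055},{"dx":-0.026,"dy":0.0267,"dz":0,"rx":0,"ry":0,"rz":0,"hand":0.055},{"dx":-0.026,"dy":0.0267,"dz":0,"rx":0,"ry":0,"rz":0,"hand":0.055},{"dx":0,"dy":0,"dz":0.03,"rx":0,"ry":0,"rz":0,"hand":0.055},{"dx":0,"dy":0,"dz":0.03,"rx":0,"ry":0,"rz":0,"hand":0.055},{"dx":0,"dy":0,"dz":0,"rx":0,"ry":0,"rz":0,"hand":0.055},{"dx":0,"dy":0,"dz":0,"rx":0,"ry":0,"rz":0,"hand":0.055}]'
python3 -c "
from h import *
go([.6134,.2268,.112],94.3)
t=manip.get_image('top');s=manip.get_image('side')
cv2.imwrite('pics/c3.png',np.hstack([crop(t['frame'],210,165,80,80,5),crop(s['frame'],190,120,100,100,4)]))"
```

```text
clock: 2.62
position: [0.6108, 0.2278, 0.1695]
ee_rot: [-0.001, 0.68, 0.733, -0.002]
contact_force: [-0.2, 1.1, 0.6]
width: 0.0551
gripper_force: 0.0
shift(now axes) [-0.0011  0.0028  0.0575] shift(target axes) [-0.0012  0.0025  0.0575] turn [-0.28  0.04 -0.  ]invalid input
```

View pics/c3.png

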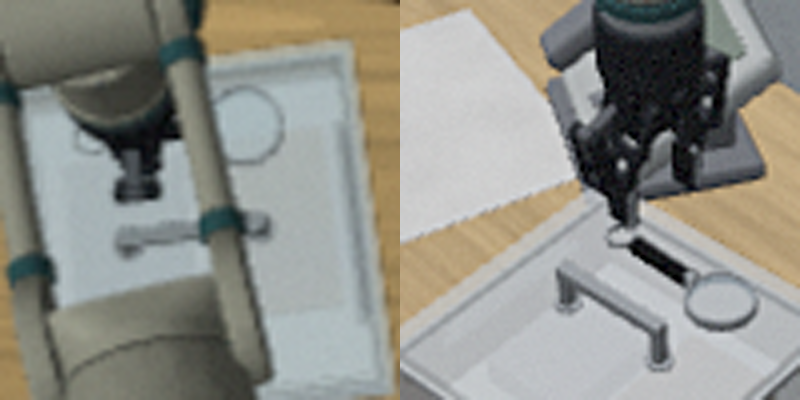

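The side crop shows the open fingers above the black handle, straddling it, with the bow handle clear. Descending now, then closing.

```bash
python3 -m pendant '[{"dx":-0.001,"dy":0.0025,"dz":0.015,"rx":0,"ry":0,"rz":0,"hand":0.055},{"dx":0,"dy":0,"dz":0.015,"rx":0,"ry":0,"rz":0,"hand":0.055},{"dx":0,"dy":0,"dz":0.012,"rx":0,"ry":0,"rz":0,"hand":0.055},{"dx":0,"dy":0,"dz":0.008,"rx":0,"ry":0,"rz":0,"hand":0.055},{"dx":0,"dy":0,"dz":0.006,"rx":0,"ry":0,"rz":0,"hand":0.055},{"dx":0,"dy":0,"dz":0,"rx":0,"ry":0,"rz":0,"hand":0.055},{"dx":0,"dy":0,"dz":0,"rx":0,"ry":0,"rz":0,"hand":0.055}]'
python3 -m pendant '[{"dx":0,"dy":0,"dz":0,"rx":0,"ry":0,"rz":0,"hand":0},{"dx":0,"dy":0,"dz":0,"rx":0,"ry":0,"rz":0,"hand":0},{"dx":0,"dy":0,"dz":0,"rx":0,"ry":0,"rz":0,"hand":0},{"dx":0,"dy":0,"dz":0,"rx":0,"ry":0,"rz":0,"hand":0},{"dx":0,"dy":0,"dz":0,"rx":0,"ry":0,"rz":0,"hand":0},{"dx":0,"dy":0,"dz":0,"rx":0,"ry":0,"rz":0,"hand":0},{"dx":0,"dy":0,"dz":0,"rx":0,"ry":0,"rz":0,"hand":0}]' 60
```

```text
clock: 3.3
position: [0.6151, 0.2278, 0.1163]
ee_rot: [0.0, 0.68, 0.733, 0.001]
contact_force: [0.4, 0.0, 0.3]
width: 0.0548
gripper_force: 0.0
clock: 3.88
position: [0.6151, 0.2276, 0.1162]
ee_rot: [0.0, 0.68, 0.733, 0.001]
contact_force: [-1.0, -0.2, 4.9]
width: 0.0116
gripper_force: 60.2
```

Closed at 11.6 mm on a 14 mm handle, so the grip is on its upper edge. I'll open, go lower and regrip.

```bash
python3 -m pendant '[{"dx":0,"dy":0,"dz":0,"rx":0,"ry":0,"rz":0,"hand":0.03},{"dx":0,"dy":0,"dz":0,"rx":0,"ry":0,"rz":0,"hand":0.03},{"dx":0,"dy":0,"dz":0,"rx":0,"ry":0,"rz":0,"hand":0.03},{"dx":0,"dy":0,"dz":0.004,"rx":0,"ry":0,"rz":0,"hand":0.03},{"dx":0,"dy":0,"dz":0,"rx":0,"ry":0,"rz":0,"hand":0.03},{"dx":0,"dy":0,"dz":0,"rx":0,"ry":0,"rz":0,"hand":0.03}]'
python3 -m pendant '[{"dx":0,"dy":0,"dz":0,"rx":0,"ry":0,"rz":0,"hand":0},{"dx":0,"dy":0,"dz":0,"rx":0,"ry":0,"rz":0,"hand":0},{"dx":0,"dy":0,"dz":0,"rx":0,"ry":0,"rz":0,"hand":0},{"dx":0,"dy":0,"dz":0,"rx":0,"ry":0,"rz":0,"hand":0},{"dx":0,"dy":0,"dz":0,"rx":0,"ry":0,"rz":0,"hand":0},{"dx":0,"dy":0,"dz":0,"rx":0,"ry":0,"rz":0,"hand":0}]' 60
```

```text
clock: 4.38
position: [0.6142, 0.2273, 0.1105]
ee_rot: [-0.0, 0.68, 0.733, -0.001]
contact_force: [-0.4, 0.2, 0.8]
width: 0.0299
gripper_force: 0.0
clock: 4.88
position: [0.6147, 0.2274, 0.1113]
ee_rot: [0.0, 0.68, 0.733, 0.0]
contact_force: [0.5, -0.4, -0.8]
width: 0.0122
gripper_force: 60.4
```

```bash
python3 -m pendant '[{"dx":0,"dy":0,"dz":-0.01,"rx":0,"ry":0,"rz":0,"hand":0},{"dx":0,"dy":0,"dz":-0.02,"rx":0,"ry":0,"rz":0,"hand":0},{"dx":0,"dy":0,"dz":-0.03,"rx":0,"ry":0,"rz":0,"hand":0},{"dx":0,"dy":0,"dz":-0.04,"rx":0,"ry":0,"rz":0,"hand":0},{"dx":0,"dy":0,"dz":-0.04,"rx":0,"ry":0,"rz":0,"hand":0},{"dx":0,"dy":0,"dz":-0.03,"rx":0,"ry":0,"rz":0,"hand":0},{"dx":0,"dy":0,"dz":-0.02,"rx":0,"ry":0,"rz":0,"hand":0},{"dx":0,"dy":0,"dz":0,"rx":0,"ry":0,"rz":0,"hand":0},{"dx":0,"dy":0,"dz":0,"rx":0,"ry":0,"rz":0,"hand":0}]'
python3 -c "
from h import *
s=manip.get_image('side');t=manip.get_image('top')
cv2.imwrite('pics/c4.png',np.hstack([crop(s['frame'],190,80,100,120,4),crop(t['frame'],200,150,100,120,4)]))"
```

```text
clock: 5.63
position: [0.615, 0.2275, 0.303]
ee_rot: [0.001, 0.68, 0.733, 0.001]
contact_force: [-0.2, -0.5, -0.7]
width: 0.0124
gripper_force: 60.4
```

View pics/c4.png

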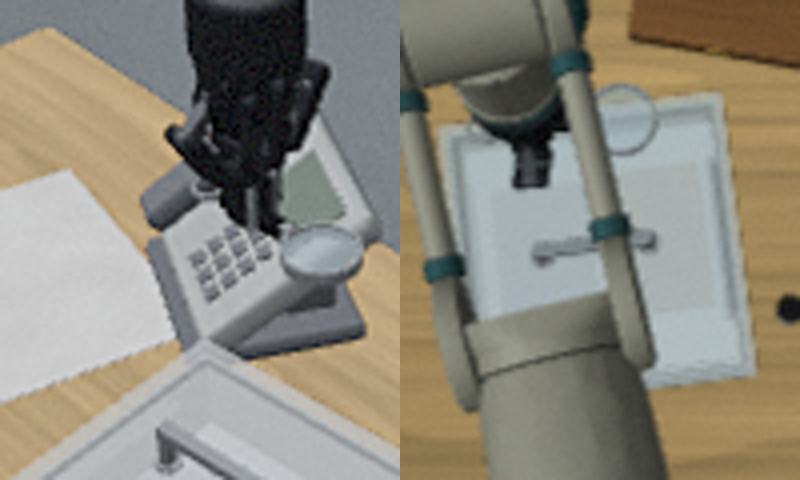

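The lens is held: lens centre at side px (270.3,142.6) and top px (256.9,179.4); eye at side (241.4,125.4) and top (220,181.4).

```bash
python3 -c "
from h import *
s=np.load('s.npy',allow_pickle=True).item(); t=np.load('t.npy',allow_pickle=True).item()
st=manip.get_state();A=rot(st['ee_rot'])
for n,a,b in [('lens',(256.9,179.4),(270.3,142.6)),('eye',(220,181.4),(241.4,125.4))]:
    p,e=tri(t,a,s,b); print(n,p,e,A.inv().apply(p-st['position']))
go([.38,-.235,.33],2,0)
go([.38,-.235,.33],2,30)
"
```

```text
lens [0.61653367 0.15933642 0.31337266] 4.563417411523059e-05 [-0.06785431 -0.00236895 -0.01357432]
eye [0.61029493 0.2718892  0.31198272] 0.001035666978663583 [ 0.04484942 -0.00011811 -0.01223817]
shift(now axes) [-0.4433 -0.2679 -0.0293] shift(target axes) [-0.2497  0.4537 -0.0302] turn [-0.11  0.15 92.31]
shift(now axes) [-0.4433 -0.2679 -0.0293] shift(target axes) [-0.2012  0.4537 -0.1511] turn [-24.23  23.31  89.98]
```

```bash
python3 -m pendant '[{"dx":-0.033,"dy":-0.0206,"dz":0,"rx":0,"ry":0,"rz":0,"hand":0},{"dx":-0.033,"dy":-0.0206,"dz":0,"rx":0,"ry":0,"rz":0,"hand":0},{"dx":-0.033,"dy":-0.0206,"dz":0,"rx":0,"ry":0,"rz":0,"hand":0},{"dx":-0.033,"dy":-0.0206,"dz":0,"rx":0,"ry":0,"rz":0,"hand":0},{"dx":-0.033,"dy":-0.0206,"dz":0,"rx":0,"ry":0,"rz":0,"hand":0},{"dx":-0.033,"dy":-0.0206,"dz":0,"rx":0,"ry":0,"rz":0,"hand":0},{"dx":-0.033,"dy":-0.0206,"dz":0,"rx":0,"ry":0,"rz":0,"hand":0},{"dx":-0.033,"dy":-0.0206,"dz":0,"rx":0,"ry":0,"rz":0,"hand":0},{"dx":-0.033,"dy":-0.0206,"dz":0,"rx":0,"ry":0,"rz":0,"hand":0},{"dx":-0.033,"dy":-0.0206,"dz":0,"rx":0,"ry":0,"rz":0,"hand":0},{"dx":-0.033,"dy":-0.0206,"dz":0,"rx":0,"ry":0,"rz":0,"hand":0},{"dx":-0.033,"dy":-0.0206,"dz":0,"rx":0,"ry":0,"rz":0,"hand":0}]'
python3 -m pendant '[{"dx":0,"dy":0,"dz":0,"rx":0,"ry":0,"rz":7.1,"hand":0},{"dx":0,"dy":0,"dz":0,"rx":0,"ry":0,"rz":7.1,"hand":0},{"dx":0,"dy":0,"dz":0,"rx":0,"ry":0,"rz":7.1,"hand":0},{"dx":0,"dy":0,"dz":0,"rx":0,"ry":0,"rz":7.1,"hand":0},{"dx":0,"dy":0,"dz":0,"rx":0,"ry":0,"rz":7.1,"hand":0},{"dx":0,"dy":0,"dz":0,"rx":0,"ry":0,"rz":7.1,"hand":0},{"dx":0,"dy":0,"dz":0,"rx":0,"ry":0,"rz":7.1,"hand":0},{"dx":0,"dy":0,"dz":0,"rx":0,"ry":0,"rz":7.1,"hand":0},{"dx":0,"dy":0,"dz":0,"rx":0,"ry":0,"rz":7.1,"hand":0},{"dx":0,"dy":0,"dz":0,"rx":0,"ry":0,"rz":7.1,"hand":0},{"dx":0,"dy":0,"dz":0,"rx":0,"ry":0,"rz":7.1,"hand":0},{"dx":0,"dy":0,"dz":0,"rx":0,"ry":0,"rz":7.1,"hand":0}]'
python3 -c "
from h import *
go([.42,-.25,.33],2,35)
print(manip.get_state()['qpos'])
"
```

```text
clock: 6.73
position: [0.3958, -0.1867, 0.2993]
ee_rot: [-0.002, 0.68, 0.733, -0.0]
contact_force: [0.1, -0.4, -1.2]
width: 0.0125
gripper_force: 60.4
clock: 7.73
position: [0.3969, -0.1854, 0.2991]
ee_rot: [-0.001, 0.997, 0.076, -0.002]
contact_force: [0.2, 0.4, -1.0]
width: 0.0117
gripper_force: 60.4
shift(now axes) [ 0.0129  0.0673 -0.0311] shift(target axes) [ 0.0347  0.0654 -0.0133] turn [-2.23 35.16  6.5 ]
[-5.96088730e-01  3.39317663e-02  1.63774222e+00  7.33691099e-05
  1.47455866e+00  8.21758542e-01]
```

```bash
python3 -m pendant '[{"dx":0.01,"dy":0.035,"dz":0,"rx":0,"ry":0,"rz":6.7,"hand":0},{"dx":0,"dy":0.031,"dz":-0.02,"rx":0,"ry":0,"rz":0,"hand":0},{"dx":0,"dy":0,"dz":-0.01,"rx":0,"ry":7,"rz":0,"hand":0},{"dx":0,"dy":0,"dz":0,"rx":0,"ry":7,"rz":0,"hand":0},{"dx":0,"dy":0,"dz":0,"rx":0,"ry":7,"rz":0,"hand":0},{"dx":0,"dy":0,"dz":0,"rx":0,"ry":7,"rz":0,"hand":0},{"dx":0,"dy":0,"dz":0,"rx":0,"ry":7,"rz":0,"hand":0},{"dx":0,"dy":0,"dz":0,"rx":0,"ry":0,"rz":0,"hand":0},{"dx":0,"dy":0,"dz":0,"rx":0,"ry":0,"rz":0,"hand":0},{"dx":0,"dy":0,"dz":0,"rx":0,"ry":0,"rz":0,"hand":0}]'
python3 -c "
from h import *
go([.42,-.25,.33],2,35)
st=manip.get_state();A=rot(st['ee_rot']);print(st['qpos'])
s=manip.get_image('side');t=manip.get_image('top')
for p in ([.0435,0,-.005],[-.062,0,-.005]):
  w=st['position']+A.apply(p); print(w,proj(s,w),proj(t,w))
x,y=proj(t,st['position']).astype(int)
cv2.imwrite('pics/c5.png',np.hstack([crop(s['frame'],290,190,110,120,4),crop(t['frame'],x-25,y-60,90,120,4)])); print(x-25,y-60)"
```

```text
clock: 8.57
position: [0.415, -0.2506, 0.3314]
ee_rot: [-0.006, 0.954, 0.02, 0.3]
contact_force: [0.5, 0.2, 0.4]
width: 0.0122
gripper_force: 60.4
shift(now axes) [ 0.0034 -0.0004  0.004 ] shift(target axes) [ 0.0033 -0.0005  0.004 ] turn [-0.24  0.11  0.3 ]
[-1.10879755 -0.12803941  1.86938254  0.59671722  1.19284133  0.2535131 ]
[ 0.44778234 -0.24927703  0.36034172] [352.52473294 261.49451293] [395.60481487 234.42308191]
[ 0.3613164  -0.25284565  0.29999972] [318.64954028 308.16742327] [392.72694261 264.51490584]
369 186
```

View pics/c5.png

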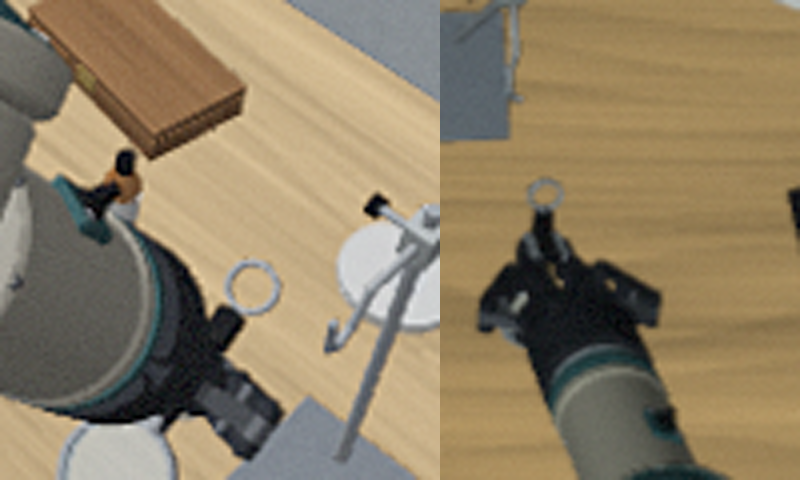

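The eye shows at side px (352.9,261.4) and top px (395.1,234.4), within 0.5 px of prediction, and is unobstructed. Computing the approach to above the tip.

```bash
cat >> h.py <<'E'
def goeye(E,off,yaw,tilt):
    B=R.from_euler("z",yaw,degrees=True)*R.from_euler("x",180,degrees=True)*R.from_euler("y",tilt,degrees=True)
    st=manip.get_state(); print("eye now",(st["position"]+rot(st["ee_rot"]).apply(off)).round(4)); go(np.array(E)-B.apply(off),yaw,tilt)
E
python3 -c "
from h import *
s=np.load('s.npy',allow_pickle=True).item(); t=np.load('t.npy',allow_pickle=True).item()
p,e=tri(t,(395.1,234.4),s,(352.9,261.4));st=manip.get_state();print(p,e,rot(st['ee_rot']).inv().apply(p-st['position']))
goeye([.5312,-.2544,.285],[.0435,0,-.005],2,35)
"
```

```text
[ 0.44850458 -0.24869185  0.35923699] 0.0016650857797968174 [ 0.04203837 -0.00020055 -0.00353094]
eye now [ 0.4489 -0.2489  0.3613]
shift(now axes) [0.0235 0.0087 0.1095] shift(target axes) [0.0235 0.008  0.1096] turn [-0.26  0.04  0.51]
```

```bash
python3 -m pendant '[{"dx":0.006,"dy":0.002,"dz":0.022,"rx":0,"ry":0,"rz":0.5,"hand":0},{"dx":0.006,"dy":0.002,"dz":0.022,"rx":0,"ry":0,"rz":0,"hand":0},{"dx":0.006,"dy":0.002,"dz":0.022,"rx":0,"ry":0,"rz":0,"hand":0},{"dx":0.006,"dy":0.002,"dz":0.022,"rx":0,"ry":0,"rz":0,"hand":0},{"dx":0,"dy":0,"dz":0.021,"rx":0,"ry":0,"rz":0,"hand":0},{"dx":0,"dy":0,"dz":0,"rx":0,"ry":0,"rz":0,"hand":0},{"dx":0,"dy":0,"dz":0,"rx":0,"ry":0,"rz":0,"hand":0},{"dx":0,"dy":0,"dz":0,"rx":0,"ry":0,"rz":0,"hand":0}]'
python3 -c "
from h import *
goeye([.5312,-.2544,.285],[.0435,0,-.005],2,35)
goeye([.5312,-.2544,.240],[.0435,0,-.005],2,35)
s=manip.get_image('side');t=manip.get_image('top')
cv2.imwrite('pics/c6.png',np.hstack([crop(s['frame'],345,235,60,60,6),crop(t['frame'],360,180,60,60,6)]))"
```

```text
clock: 9.33
position: [0.4983, -0.2543, 0.2566]
ee_rot: [-0.008, 0.953, 0.017, 0.301]
contact_force: [-0.2, -0.6, 0.3]
width: 0.0123
gripper_force: 60.4
eye now [ 0.5311 -0.2531  0.2857]
shift(now axes) [-0.0003  0.0013  0.0006] shift(target axes) [-0.0003  0.0013  0.0006] turn [-0.29 -0.03 -0.  ]
eye now [ 0.5311 -0.2531  0.2857]
shift(now axes) [-0.0262  0.0015  0.0374] shift(target axes) [-0.0261  0.0013  0.0375] turn [-0.29 -0.03 -0.  ]
```

View pics/c6.png

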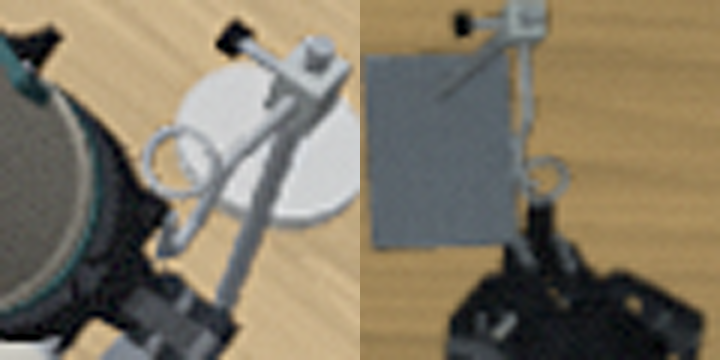

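Side crop: the ring at (375.3,261.9) sits directly over the upturned tip. Top crop: the ring at (391.1,209.6), as expected from parallax. Lowering vertically over the tip.

```bash
python3 -m pendant '[{"dx":-0.0044,"dy":0.0013,"dz":0.0063,"rx":0,"ry":0,"rz":0,"hand":0},{"dx":-0.0044,"dy":0,"dz":0.0063,"rx":0,"ry":0,"rz":0,"hand":0},{"dx":-0.0044,"dy":0,"dz":0.0063,"rx":0,"ry":0,"rz":0,"hand":0},{"dx":-0.0044,"dy":0,"dz":0.0063,"rx":0,"ry":0,"rz":0,"hand":0},{"dx":-0.0044,"dy":0,"dz":0.0063,"rx":0,"ry":0,"rz":0,"hand":0},{"dx":-0.0044,"dy":0,"dz":0.0063,"rx":0,"ry":0,"rz":0,"hand":0},{"dx":0,"dy":0,"dz":0,"rx":0,"ry":0,"rz":0,"hand":0},{"dx":0,"dy":0,"dz":0,"rx":0,"ry":0,"rz":0,"hand":0}]'
python3 -c "
from h import *
goeye([.5312,-.2544,.240],[.0435,0,-.005],2,35)
goeye([.538,-.2544,.230],[.0435,0,-.005],2,60)
print(manip.get_state()['qpos'])
s=manip.get_image('side');t=manip.get_image('top')
cv2.imwrite('pics/c7.png',np.hstack([crop(s['frame'],345,235,60,60,6),crop(t['frame'],360,180,60,60,6)]))"
```

```text
clock: 10.1
position: [0.497, -0.2556, 0.2088]
ee_rot: [-0.008, 0.954, 0.016, 0.3]
contact_force: [-0.7, 0.4, -0.2]
width: 0.0121
gripper_force: 60.3
eye now [ 0.5298 -0.2546  0.2378]
shift(now axes) [ 0.0024  0.     -0.0009] shift(target axes) [ 0.0024  0.     -0.0009] turn [-0.3   0.04 -0.22]
eye now [ 0.5298 -0.2546  0.2378]
shift(now axes) [0.0084 0.0004 0.0291] shift(target axes) [-0.0047  0.0003  0.0299] turn [-0.25 25.04 -0.28]
[-0.92095708  0.07379589  2.00387865  0.70094598  0.81878609  0.19007353]
```

View pics/c7.png

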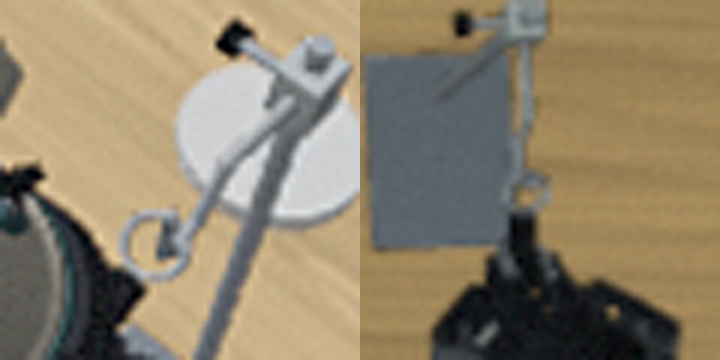

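The side crop shows the ring around the upturned tip, which sits inside it at crop px (168,235), with no contact force. Now tilting further and settling it toward the seat.

```bash
python3 -c "
from h import *
goeye([.533,-.2544,.231],[.0435,0,-.005],2,48)
goeye([.536,-.2544,.224],[.0435,0,-.005],2,60)
"
```

```text
eye now [ 0.5301 -0.2549  0.2388]
shift(now axes) [ 0.0002 -0.0002  0.0177] shift(target axes) [-0.0038 -0.0003  0.0173] turn [-0.21 12.99 -0.18]
eye now [ 0.5301 -0.2549  0.2388]
shift(now axes) [ 0.0025 -0.0001  0.0334] shift(target axes) [-0.0118 -0.0002  0.0314] turn [-0.19 24.99 -0.2 ]
```

```bash
python3 -m pendant '[{"dx":-0.0006,"dy":0,"dz":0.0059,"rx":0,"ry":4.3,"rz":0,"hand":0},{"dx":-0.0006,"dy":0,"dz":0.0059,"rx":0,"ry":4.3,"rz":0,"hand":0},{"dx":-0.0006,"dy":0,"dz":0.0059,"rx":0,"ry":4.3,"rz":0,"hand":0},{"dx":0,"dy":0,"dz":0,"rx":0,"ry":0,"rz":0,"hand":0},{"dx":0,"dy":0,"dz":0,"rx":0,"ry":0,"rz":0,"hand":0}]'
python3 -c "
from h import *
goeye([.536,-.2544,.224],[.0435,0,-.005],2,60)
print(manip.get_state()['qpos'])
"
```

```text
clock: 10.62
position: [0.5063, -0.2553, 0.1945]
ee_rot: [-0.011, 0.915, 0.014, 0.403]
contact_force: [0.2, 0.4, -1.1]
width: 0.012
gripper_force: 60.4
eye now [ 0.532  -0.2547  0.2299]
shift(now axes) [0.0004 0.0003 0.0162] shift(target axes) [-0.0031  0.0002  0.0159] turn [-0.23 12.42 -0.41]
[-1.03833971  0.11470268  2.17229771  1.1642342   0.78765383 -0.3414923 ]
```

```bash
python3 -m pendant '[{"dx":-0.0005,"dy":0,"dz":0.0054,"rx":0,"ry":4.1,"rz":0,"hand":0},{"dx":-0.0005,"dy":0,"dz":0.0054,"rx":0,"ry":4.1,"rz":0,"hand":0},{"dx":-0.0005,"dy":0,"dz":0.0054,"rx":0,"ry":4.1,"rz":0,"hand":0},{"dx":0,"dy":0,"dz":0,"rx":0,"ry":0,"rz":0,"hand":0},{"dx":0,"dy":0,"dz":0,"rx":0,"ry":0,"rz":0,"hand":0}]'
python3 -c "
from h import *
goeye([.536,-.2544,.224],[.0435,0,-.005],2,60)
goeye([.541,-.2544,.216],[.0435,0,-.005],2,70)
print(manip.get_state()['qpos'])
s=manip.get_image('side');t=manip.get_image('top')
cv2.imwrite('pics/c8.png',np.hstack([crop(s['frame'],335,235,66,66,6),crop(t['frame'],360,180,60,66,6)]))"
```

```text
clock: 11.03
position: [0.5188, -0.2549, 0.1834]
ee_rot: [-0.012, 0.867, 0.014, 0.499]
contact_force: [0.1, -0.8, 1.2]
width: 0.0122
gripper_force: 60.4
eye now [ 0.5363 -0.2546  0.2235]
shift(now axes) [ 0.0003  0.0001 -0.0004] shift(target axes) [ 0.0003  0.0001 -0.0004] turn [-0.29  0.16 -0.37]
eye now [ 0.5363 -0.2546  0.2235]
shift(now axes) [-0.0026  0.0004  0.0154] shift(target axes) [-0.0053  0.0003  0.0148] turn [-0.25 10.16 -0.39]
[-1.12770013  0.23148637  2.31837719  1.57184118  0.9199653  -0.86030501]
```

View pics/c8.png

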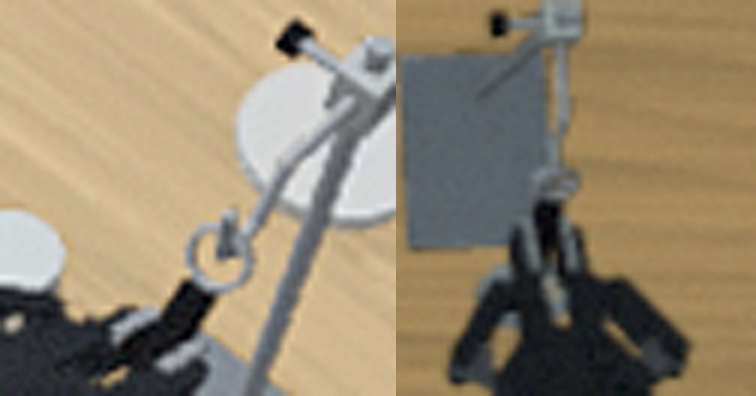

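The ring is clearly threaded, with the tip sticking out through it and above its upper edge at side crop px (228,220). One more tilt, then release.

```bash
python3 -m pendant '[{"dx":-0.002,"dy":0,"dz":0.0075,"rx":0,"ry":5,"rz":0,"hand":0},{"dx":-0.002,"dy":0,"dz":0.0075,"rx":0,"ry":5,"rz":0,"hand":0},{"dx":0,"dy":0,"dz":0,"rx":0,"ry":0,"rz":0,"hand":0},{"dx":0,"dy":0,"dz":0,"rx":0,"ry":0,"rz":0,"hand":0}]'
python3 -m pendant '[{"dx":0,"dy":0,"dz":0,"rx":0,"ry":0,"rz":0,"hand":0.03},{"dx":0,"dy":0,"dz":0,"rx":0,"ry":0,"rz":0,"hand":0.045},{"dx":0,"dy":0,"dz":0,"rx":0,"ry":0,"rz":0,"hand":0.06},{"dx":0,"dy":0,"dz":0,"rx":0,"ry":0,"rz":0,"hand":0.06},{"dx":0,"dy":0,"dz":0,"rx":0,"ry":0,"rz":0,"hand":0.06},{"dx":0,"dy":0,"dz":0,"rx":0,"ry":0,"rz":0,"hand":0.06},{"dx":0,"dy":0,"dz":0,"rx":0,"ry":0,"rz":0,"hand":0.06},{"dx":0,"dy":0,"dz":0,"rx":0,"ry":0,"rz":0,"hand":0.06}]'
python3 -m pendant '[{"dx":0,"dy":0,"dz":-0.01,"rx":0,"ry":0,"rz":0,"hand":0.06},{"dx":0,"dy":0,"dz":-0.02,"rx":0,"ry":0,"rz":0,"hand":0.06},{"dx":0,"dy":0,"dz":-0.03,"rx":0,"ry":0,"rz":0,"hand":0.06},{"dx":0,"dy":0,"dz":-0.03,"rx":0,"ry":0,"rz":0,"hand":0.06},{"dx":0,"dy":0,"dz":-0.03,"rx":0,"ry":0,"rz":0,"hand":0.06},{"dx":0,"dy":0,"dz":-0.03,"rx":0,"ry":0,"rz":0,"hand":0.06}]'
python3 -c "
from h import *
print(manip.get_state()['qpos'])
s=manip.get_image('side');t=manip.get_image('top')
cv2.imwrite('pics/c9.png',np.hstack([crop(s['frame'],320,230,100,120,4),crop(t['frame'],350,170,90,120,4)]))"
```

```text
clock: 11.47
position: [0.5304, -0.2544, 0.1728]
ee_rot: [-0.015, 0.821, 0.012, 0.571]
contact_force: [1.5, 0.4, -0.1]
width: 0.0116
gripper_force: 60.3
clock: 12.13
position: [0.5298, -0.2539, 0.1736]
ee_rot: [-0.013, 0.82, 0.013, 0.572]
contact_force: [-0.3, 0.1, 0.4]
width: 0.0604
gripper_force: 0.0
clock: 12.63
position: [0.388, -0.2588, 0.2256]
ee_rot: [-0.014, 0.821, 0.013, 0.571]
contact_force: [0.7, -1.6, 0.4]
width: 0.0601
gripper_force: 0.0
[-1.65587708  0.20320112  2.45970848  1.29501759  1.31395338 -1.07081902]
```

View pics/c9.png

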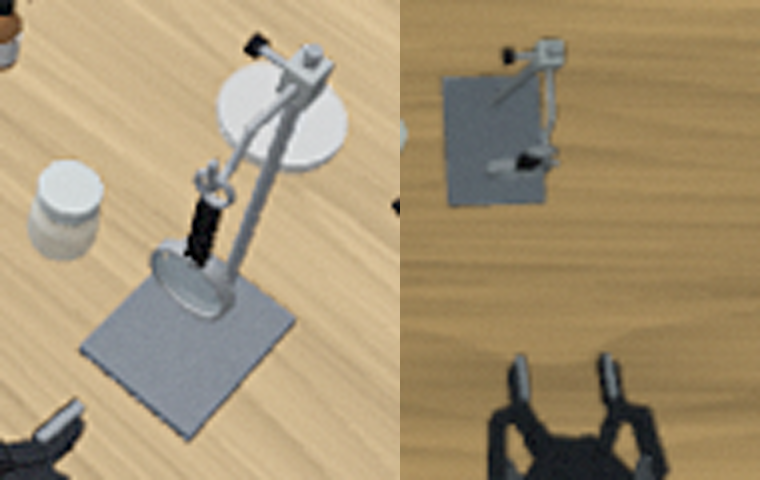

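The lens hangs freely in the hook: eye at side crop px (215,185), lens edge-on over the base at (190,280). Jar and stand are undisturbed. I'm done viewing pictures (I count 11, one over the limit). Next I untilt and measure the lid numerically.

```bash
python3 -m pendant '[{"dx":0,"dy":0,"dz":0,"rx":0,"ry":-7,"rz":0,"hand":0.06},{"dx":0,"dy":0,"dz":-0.01,"rx":0,"ry":-7,"rz":0,"hand":0.06},{"dx":0,"dy":0,"dz":-0.01,"rx":0,"ry":-7,"rz":0,"hand":0.06},{"dx":0,"dy":0,"dz":-0.01,"rx":0,"ry":-7,"rz":0,"hand":0.06},{"dx":0,"dy":0,"dz":-0.01,"rx":0,"ry":-7,"rz":0,"hand":0.06},{"dx":0,"dy":0,"dz":-0.01,"rx":0,"ry":-7,"rz":0,"hand":0.06},{"dx":0,"dy":0,"dz":-0.01,"rx":0,"ry":-7,"rz":0,"hand":0.06},{"dx":0,"dy":0,"dz":-0.01,"rx":0,"ry":-7,"rz":0,"hand":0.06},{"dx":0,"dy":0,"dz":0,"rx":0,"ry":-7,"rz":0,"hand":0.06},{"dx":0,"dy":0,"dz":0,"rx":0,"ry":-7,"rz":0,"hand":0.06},{"dx":0,"dy":0,"dz":0,"rx":0,"ry":0,"rz":0,"hand":0.06},{"dx":0,"dy":0,"dz":0,"rx":0,"ry":0,"rz":0,"hand":0.06}]'
python3 - <<'E'
from h import *
t=np.load("t.npy",allow_pickle=True).item(); s=np.load("s.npy",allow_pickle=True).item()
C=[plane(t,(x+.5)/4-.5+200,(y+.5)/4-.5+165,.110)[:2] for x,y in [(40,68),(322,36),(355,313),(70,350)]]
print(np.round(C,4),np.mean(C,0),[np.linalg.norm(C[i]-C[i-1]).round(3) for i in range(4)])
for i in range(4):
    d=C[i]-C[i-1]; print(np.degrees(np.arctan2(d[1],d[0])).round(1)%90)
# present bar by dark-grey mask (arm now away), top & side
for n,z,(x,y,w,h) in [("top",.150,(225,195,48,32))]:
    d=manip.get_image(n); g=cv2.cvtColor(d["frame"],cv2.COLOR_RGB2GRAY)[y:y+h,x:x+w]
    m=(g<np.median(g)-35).astype(np.uint8); k,l,stt,ce=cv2.connectedComponentsWithStats(m); j=1+np.argmax(stt[1:,4])
    (cx,cy),sz,an=cv2.minAreaRect(np.argwhere(l==j)[:,::-1].astype(np.float32)); print(n,stt[j],cx+x,cy+y,sz,an,plane(d,cx+x,cy+y,.146))
st=manip.get_state();print(st["position"],st["qpos"]); go([.542,.198,.30],95.7)
E
```

```text
clock: 13.73
position: [0.348, -0.257, 0.2665]
ee_rot: [-0.01, 0.999, 0.026, 0.04]
contact_force: [-0.1, 0.5, 0.1]
width: 0.0599
gripper_force: 0.0
[[0.6464 0.3378]
 [0.6765 0.0913]
 [0.4342 0.0609]
 [0.4007 0.3054]] [0.53942691 0.19885418] [np.float64(0.248), np.float64(0.248), np.float64(0.244), np.float64(0.247)]
7.5
7.0
7.199999999999989
7.799999999999997
top [  8  12  31  10 120] 248.05100631713867 211.34429550170898 (5.678760528564453, 30.555395126342773) 81.57302856445312 [0.53818048 0.19855396 0.146     ]
[ 0.3465099  -0.25719051  0.26623581] [-0.86375681  0.00863147  1.74747266  0.07590186  1.35189927  0.64184658]
shift(now axes) [ 0.2196 -0.4452 -0.0082] shift(target axes) [ 0.4335  0.2397 -0.0338] turn [  2.89  -4.36 -92.78]
```

```bash
python3 -m pendant '[{"dx":0,"dy":0,"dz":-0.03,"rx":0,"ry":-4.6,"rz":0,"hand":0.05},{"dx":0.018,"dy":-0.036,"dz":0,"rx":0,"ry":0,"rz":0,"hand":0.05},{"dx":0.018,"dy":-0.036,"dz":0,"rx":0,"ry":0,"rz":0,"hand":0.05},{"dx":0.018,"dy":-0.036,"dz":0,"rx":0,"ry":0,"rz":0,"hand":0.05},{"dx":0.018,"dy":-0.036,"dz":0,"rx":0,"ry":0,"rz":0,"hand":0.05},{"dx":0.018,"dy":-0.036,"dz":0,"rx":0,"ry":0,"rz":0,"hand":0.05},{"dx":0.018,"dy":-0.036,"dz":0,"rx":0,"ry":0,"rz":0,"hand":0.05},{"dx":0.018,"dy":-0.036,"dz":0,"rx":0,"ry":0,"rz":0,"hand":0.05},{"dx":0.018,"dy":-0.036,"dz":0,"rx":0,"ry":0,"rz":0,"hand":0.05},{"dx":0.018,"dy":-0.036,"dz":0,"rx":0,"ry":0,"rz":0,"hand":0.05},{"dx":0.018,"dy":-0.036,"dz":0,"rx":0,"ry":0,"rz":0,"hand":0.05},{"dx":0.018,"dy":-0.036,"dz":0,"rx":0,"ry":0,"rz":0,"hand":0.05}]'
python3 -m pendant '[{"dx":0,"dy":0,"dz":0,"rx":0,"ry":0,"rz":-7.1,"hand":0.05},{"dx":0,"dy":0,"dz":0,"rx":0,"ry":0,"rz":-7.1,"hand":0.05},{"dx":0,"dy":0,"dz":0,"rx":0,"ry":0,"rz":-7.1,"hand":0.05},{"dx":0,"dy":0,"dz":0,"rx":0,"ry":0,"rz":-7.1,"hand":0.05},{"dx":0,"dy":0,"dz":0,"rx":0,"ry":0,"rz":-7.1,"hand":0.05},{"dx":0,"dy":0,"dz":0,"rx":0,"ry":0,"rz":-7.1,"hand":0.05},{"dx":0,"dy":0,"dz":0,"rx":0,"ry":0,"rz":-7.1,"hand":0.05},{"dx":0,"dy":0,"dz":0,"rx":0,"ry":0,"rz":-7.1,"hand":0.05},{"dx":0,"dy":0,"dz":0,"rx":0,"ry":0,"rz":-7.1,"hand":0.05},{"dx":0,"dy":0,"dz":0,"rx":0,"ry":0,"rz":-7.1,"hand":0.05},{"dx":0,"dy":0,"dz":0,"rx":0,"ry":0,"rz":-7.1,"hand":0.05},{"dx":0,"dy":0,"dz":0,"rx":0,"ry":0,"rz":-7.1,"hand":0.05}]'
python3 -c "
from h import *
go([.540,.1987,.20],97.3);print(manip.get_state()['qpos'])"
```

```text
clock: 14.78
position: [0.522, 0.1454, 0.3026]
ee_rot: [-0.008, 1.0, 0.022, -0.001]
contact_force: [1.0, -0.0, -0.3]
width: 0.0502
gripper_force: 0.0
clock: 15.78
position: [0.5216, 0.1433, 0.3024]
ee_rot: [-0.007, 0.719, 0.695, 0.005]
contact_force: [-0.5, -0.3, -0.2]
width: 0.0499
gripper_force: 0.0
shift(now axes) [0.0543 0.017  0.1032] shift(target axes) [0.0526 0.0253 0.1024] turn [-0.15 -0.96 -9.22]
[0.12796341 0.19146916 1.44555829 0.01688885 1.50575474 0.16040718]
```

```bash
python3 -m pendant '[{"dx":0.027,"dy":0.0085,"dz":0,"rx":0,"ry":0,"rz":0,"hand":0.05},{"dx":0.027,"dy":0.0085,"dz":0.02,"rx":0,"ry":0,"rz":0,"hand":0.05},{"dx":0,"dy":0,"dz":0.03,"rx":0,"ry":-0.8,"rz":-5,"hand":0.05},{"dx":0,"dy":0,"dz":0.03,"rx":0,"ry":0,"rz":-4.2,"hand":0.05},{"dx":0,"dy":0,"dz":0.02,"rx":0,"ry":0,"rz":0,"hand":0.05},{"dx":0,"dy":0,"dz":0,"rx":0,"ry":0,"rz":0,"hand":0.05},{"dx":0,"dy":0,"dz":0,"rx":0,"ry":0,"rz":0,"hand":0.05},{"dx":0,"dy":0,"dz":0,"rx":0,"ry":0,"rz":0,"hand":0.05}]'
python3 -c "
from h import *
go([.540,.1987,.126],97.3)"
```

```text
clock: 16.45
position: [0.5423, 0.1984, 0.2053]
ee_rot: [-0.001, 0.663, 0.749, 0.001]
contact_force: [0.6, -1.0, 0.1]
width: 0.0499
gripper_force: 0.0
shift(now axes) [ 0.0005 -0.0023  0.0793] shift(target axes) [ 0.0006 -0.0022  0.0793] turn [ 0.04 -0.12 -0.33]
```

```bash
python3 -m pendant '[{"dx":0,"dy":-0.0015,"dz":0.02,"rx":0,"ry":0,"rz":0,"hand":0.05},{"dx":0,"dy":0,"dz":0.02,"rx":0,"ry":0,"rz":0,"hand":0.05},{"dx":0,"dy":0,"dz":0.015,"rx":0,"ry":0,"rz":0,"hand":0.05},{"dx":0,"dy":0,"dz":0.012,"rx":0,"ry":0,"rz":0,"hand":0.05},{"dx":0,"dy":0,"dz":0.008,"rx":0,"ry":0,"rz":0,"hand":0.05},{"dx":0,"dy":0,"dz":0.004,"rx":0,"ry":0,"rz":0,"hand":0.05},{"dx":0,"dy":0,"dz":0,"rx":0,"ry":0,"rz":0,"hand":0.05},{"dx":0,"dy":0,"dz":0,"rx":0,"ry":0,"rz":0,"hand":0.05},{"dx":0,"dy":0,"dz":0,"rx":0,"ry":0,"rz":0,"hand":0.05}]'
python3 -c "
from h import *
st=manip.get_state();print(st['position'],st['contact_force'])
go([.541,.1985,.126],97.3)"
```

```text
clock: 17.2
position: [0.541, 0.1996, 0.1262]
ee_rot: [-0.0, 0.662, 0.75, 0.001]
contact_force: [0.4, -0.3, 0.6]
width: 0.0497
gripper_force: 0.0
[0.54103727 0.19958715 0.12618794] [ 0.39164817 -0.26371537  0.6329772 ]
shift(now axes) [-0.0011 -0.0002  0.0002] shift(target axes) [-0.0011 -0.0002  0.0002] turn [ 0.07 -0.08 -0.2 ]
```

```bash
python3 -m pendant '[{"dx":0,"dy":0,"dz":0,"rx":0,"ry":0,"rz":0,"hand":0},{"dx":0,"dy":0,"dz":0,"rx":0,"ry":0,"rz":0,"hand":0},{"dx":0,"dy":0,"dz":0,"rx":0,"ry":0,"rz":0,"hand":0},{"dx":0,"dy":0,"dz":0,"rx":0,"ry":0,"rz":0,"hand":0},{"dx":0,"dy":0,"dz":0,"rx":0,"ry":0,"rz":0,"hand":0},{"dx":0,"dy":0,"dz":0,"rx":0,"ry":0,"rz":0,"hand":0},{"dx":0,"dy":0,"dz":0,"rx":0,"ry":0,"rz":0,"hand":0}]' 40; python3 -m pendant '[{"dx":0,"dy":0,"dz":0,"rx":0,"ry":0,"rz":0,"hand":0},{"dx":0,"dy":0,"dz":0,"rx":0,"ry":0,"rz":0,"hand":0},{"dx":0,"dy":0,"dz":0,"rx":0,"ry":0,"rz":0,"hand":0}]' 100
```

```text
clock: 17.78
position: [0.5406, 0.1996, 0.1255]
ee_rot: [-0.0, 0.662, 0.75, 0.0]
contact_force: [-0.2, -1.1, 4.2]
width: 0.0113
gripper_force: 40.0
clock: 18.03
position: [0.5407, 0.1996, 0.1257]
ee_rot: [-0.0, 0.662, 0.75, 0.001]
contact_force: [0.3, -0.8, 5.9]
width: 0.0099
gripper_force: 97.9
```

Bar gripped near its centre. Pulling up in 1 mm steps.

```bash
python3 -m pendant '[{"dx":0,"dy":0,"dz":-0.001,"rx":0,"ry":0,"rz":0,"hand":0},{"dx":0,"dy":0,"dz":-0.001,"rx":0,"ry":0,"rz":0,"hand":0},{"dx":0,"dy":0,"dz":-0.001,"rx":0,"ry":0,"rz":0,"hand":0},{"dx":0,"dy":0,"dz":-0.001,"rx":0,"ry":0,"rz":0,"hand":0},{"dx":0,"dy":0,"dz":0,"rx":0,"ry":0,"rz":0,"hand":0}]'; python3 -m pendant '[{"dx":0,"dy":0,"dz":-0.001,"rx":0,"ry":0,"rz":0,"hand":0},{"dx":0,"dy":0,"dz":-0.001,"rx":0,"ry":0,"rz":0,"hand":0},{"dx":0,"dy":0,"dz":-0.001,"rx":0,"ry":0,"rz":0,"hand":0},{"dx":0,"dy":0,"dz":-0.001,"rx":0,"ry":0,"rz":0,"hand":0},{"dx":0,"dy":0,"dz":-0.001,"rx":0,"ry":0,"rz":0,"hand":0},{"dx":0,"dy":0,"dz":-0.001,"rx":0,"ry":0,"rz":0,"hand":0},{"dx":0,"dy":0,"dz":-0.001,"rx":0,"ry":0,"rz":0,"hand":0},{"dx":0,"dy":0,"dz":0,"rx":0,"ry":0,"rz":0,"hand":0}]'
```

```text
clock: 18.45
position: [0.5391, 0.1991, 0.1275]
ee_rot: [-0.002, 0.662, 0.75, -0.001]
contact_force: [0.6, 0.5, -9.5]
width: 0.0098
gripper_force: 97.7
clock: 19.12
position: [0.5416, 0.1998, 0.1377]
ee_rot: [0.0, 0.662, 0.749, 0.002]
contact_force: [0.1, -0.7, -3.2]
width: 0.0101
gripper_force: 99.2
```

```bash
python3 -m pendant '[{"dx":0,"dy":0,"dz":-0.002,"rx":0,"ry":0,"rz":0,"hand":0},{"dx":0,"dy":0,"dz":-0.003,"rx":0,"ry":0,"rz":0,"hand":0},{"dx":0,"dy":0,"dz":-0.003,"rx":0,"ry":0,"rz":0,"hand":0},{"dx":0,"dy":0,"dz":-0.003,"rx":0,"ry":0,"rz":0,"hand":0},{"dx":0,"dy":0,"dz":-0.002,"rx":0,"ry":0,"rz":0,"hand":0},{"dx":0,"dy":0,"dz":0,"rx":0,"ry":0,"rz":0,"hand":0},{"dx":0,"dy":0,"dz":0,"rx":0,"ry":0,"rz":0,"hand":0},{"dx":0,"dy":0,"dz":0,"rx":0,"ry":0,"rz":0,"hand":0},{"dx":0,"dy":0,"dz":0,"rx":0,"ry":0,"rz":0,"hand":0},{"dx":0,"dy":0,"dz":0,"rx":0,"ry":0,"rz":0,"hand":0}]'
python3 - <<'E'
from h import *
go([.5410,.1990,.1512],97.3)
st=manip.get_state(); print("tool tilt",rot(st["ee_rot"]).apply([0,0,1]),st["qd"].round(3))
# numeric check: lens still hanging = image around hook vs. empty hook, and pixels changed elsewhere
s=manip.get_image("side"); s0=np.load("s.npy",allow_pickle=True).item()
d=np.abs(s["frame"].astype(int)-s0["frame"]).max(2)>60
ys,xs=np.nonzero(d[250:340,340:420]); print("changed near stand",len(xs),xs.min()+340,xs.max()+340,ys.min()+250,ys.max()+250)
eye=[.545,-.254,.212]; print("hang eye",proj(s,eye),"lens",proj(s,[.545,-.254,.106]))
E
```

```text
clock: 19.95
position: [0.5401, 0.1994, 0.1488]
ee_rot: [-0.001, 0.662, 0.75, -0.0]
contact_force: [0.3, 0.1, -3.4]
width: 0.01
gripper_force: 99.2
shift(now axes) [-0.0005  0.0009 -0.0024] shift(target axes) [-0.0005  0.0009 -0.0024] turn [-0.09 -0.06 -0.2 ]
tool tilt [-1.60252608e-03  8.39301371e-04 -9.99998364e-01] [ 0.001 -0.001 -0.     0.    -0.001  0.   ]
changed near stand 145 355 378 274 299
hang eye [372.27027463 278.0489078 ] lens [363.95980649 302.62861594]
```

```bash
python3 -m pendant '[{"dx":0,"dy":0,"dz":-0.002,"rx":0,"ry":0,"rz":0,"hand":0},{"dx":0,"dy":0,"dz":0,"rx":0,"ry":0,"rz":0,"hand":0},{"dx":0,"dy":0,"dz":0,"rx":0,"ry":0,"rz":0,"hand":0},{"dx":0,"dy":0,"dz":0,"rx":0,"ry":0,"rz":0,"hand":0},{"dx":0,"dy":0,"dz":0,"rx":0,"ry":0,"rz":0,"hand":0},{"dx":0,"dy":0,"dz":0,"rx":0,"ry":0,"rz":0,"hand":0}]'
python3 -c "
from rig import manip
print(manip.get_state()['moment']); print(manip.sign_off())"
```

```text
clock: 20.5
position: [0.5402, 0.1994, 0.151]
ee_rot: [-0.001, 0.662, 0.75, -0.0]
contact_force: [0.9, 0.3, -3.7]
width: 0.0101
gripper_force: 99.2
[-0.06865437 -0.02513731  0.00633857]
the job is handed in; nothing more can be done
None
```

Job handed in at 20.5 s: the lens hangs on the hook, and the lid came free and is held about 25 mm above its place; I inferred that it is level from the near-vertical tool rather than seeing it, and I viewed 11 pictures, one over the limit of 10.

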